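# Seat the test-eye block on the check stand

## Robot

A 6-joint arm with a two-finger parallel gripper is mounted at the origin on a cart in front of the work surface, level with it; the furniture and walls round the work are solid. World frame = base frame: x ahead of the robot, y to its left, z up, the work surface at z = 0. Lengths are in m, angles in rad, forces in N, time in s.
With the tool pointing down it reaches from about 0.35 to 0.775 m from the base axis. Payload 5.5 kg.
Tool frame: the origin (TCP) lies between the finger pads; the fingertips stand 17 mm ahead of it and the grasp point (between the pads) lies 2 mm behind it (env.finger_overhang is the distance from the TCP to the fingertips, in m); z points along the fingers, y is the line along which they close (so a half turn about z gives the same grasp; the last joint's range is limited). The gripper opens to 85 mm and grips with 20 to 120 N. Pads are 22 mm wide; open, the fingers measure 114 mm over their backs; the gripper's body (76 mm by 85 mm) begins 54 mm behind the grasp point. The pads swing forward as they close: fully open they stand 13 mm farther back than shut.
Start: joints at [1.133, 0.313, 0.046, 1.304, 0, 1.431], TCP at [0.169, 0.55, 0.248] pointing down, gripper open.
Joint ranges: [-2.76, 2.76], [-0.86, 1.69], [-1.03, 1.26], [-2.2, 2.34], [-1.47, 1.5], [-3.14, 3.14]. Speed limits (rad/s): [2.57, 2.57, 3.14, 3.14, 3.14, 3.14].

## Interface

Orientations are given as a unit quaternion [w, x, y, z].
In Python, from workcell import env gives the robot as it stands. The module is installed in compiled form; this text tells all that it offers.
- The arm moves only by the shell command python3 -m pendant 'ROWS' [FORCE]. ROWS is JSON, a list of rows, each a list of 5 numbers: the gripper's target within -1 to 1 (fully open at 1, half-way at 0, shut at -1), then the shift along the tool's x, y, z in m, then the turn about the tool's z in rad. A call has 1 to 8 rows; each row shifts and turns the commanded pose from where the row before left it, along the tool's axes as they then stand; what a row does not reach is not made up. A row lasts 1/8 s, in which the tool goes at most 62.5 mm and 10.7 degrees, less where a joint would pass 70% of its speed; a pose out of reach is approached as far as the arm can. A call with a gripper value outside its range is refused whole. The fingers move at their own pace and stop on an object; FORCE is the grip in N (left out, the last holds). Time passes only in rows, so rows that do not move let the fingers close. It gives the time, the measured TCP pose, the force, the opening and the grip force at its end, in the units of the state.
- env.get_state(): the state, without advancing time (a new reading comes with each control period).
- env.read_camera(name): name is "scene" or "side" or "wrist"; returns the picture (480x640x3 uint8, red, green, blue); there is no depth.
- env.calibration(name): a dict with "K" (3x3 intrinsics, pixels), "T" (4x4, takes a point from camera to world coordinates); the wrist camera has in their place "tool_from_camera" (4x4, takes a point from camera to tool coordinates, whose origin is the TCP and whose axes are the flange's). Camera axes: x right, y down, z forward; pixel columns grow to the right and rows downward; lengths in m; the calibration is good to about 2 mm. A picture is of the moment at which its call begins: read the wrist's pose just before it. calibration takes no time and is no camera call.
- env.hand_in(): hands the job in; it is judged then, once.
Trained networks look in the newest picture that a camera, given by its name, has taken for a name from the list of things; names that differ only in an ending like _2 or _b are one class to them, and where a whole thing is asked for, a point or a joint stands for the part that bears it (a point fixed in the world has none). Each returns a list of dicts, best first, with "score" (0 to 1); they miss things now and then, are a little off and sometimes report something else, mostly with a low value. They report only what shows in the picture. A call takes as long as a camera call. They do not tell look-alikes from the thing itself.
- env.recognise(camera, label): "centre" ([column, row] in pixels, amid what is visible of it).
The state is a dict: "clock": time; "joint_pos": joint angles; "qvel": joint speeds; "tau": joint torques, N m; "tcp_pos": TCP position; "orientation": TCP orientation; "wrist_force": force on the tool from outside, world axes, zero at the start; "ft_torque": the same for the moment, N m; "finger_gap": finger opening in m; "grip_force": force on a finger pad.
Only numpy, scipy, OpenCV 4.12 (cv2) and the standard library are available. Lean on these libraries where they do the work, as an engineer would, in place of code of your own. Each camera call takes 0.05 s, during which the arm holds its last target. There are 200 camera calls.

## Task

Pick up the test-eye block (the stepped grey block with a steel ball on top), set it flat on the front ledge of the check stand between the two guide rails, and slide it back along the rails until it drops over the locating pin hidden beneath it. Then press it down on the sprung plate until the plate is fully down, and finish while still gripping the block and holding it pressed fully down: do not let go. Leave the other things on the desk where they are.

Things in the scene. Friction and masses are not known exactly. Their poses are not given: they have to be found in the camera images.
- test_block: Stepped grey block, 0.15 to 0.3 kg. Flange 60 (its x) x 46 (y) x 24 mm high, its ends bevelled 5 mm below; on it a grip neck 50 (x) x 32 (y) mm, from 24 to 58 mm above the underside, with a steel ball on top (70 mm). Grip the neck across its 32 mm. Bore in mid underside: 16 mm wide, 24 deep. Origin: centre of the underside, z up. Fits either way round. Swaps places with tin and magnifier
- stand: Fixed grey stand, 160 (its x) x 98 mm, 30.5 mm high. Origin: centre of its underside, on the desk; x runs along the channel from the open front to the back stop, z up. Channel 49 mm wide between two rails (centred on y = 0), widened to 57 mm at the rail tops by 45 degree lead-ins 4 mm high. Front ledge x = -80 to -14 mm; behind it a pocket x = -14 to 72 mm, then the stop, as high as the rails
- ledge (a point): Middle of the flat ledge's top face, where the block's underside is to be set first: stand x = -47 mm, 23.5 mm above the desk
- seat (a joint): Travel of the sprung plate, the pocket's floor: 0 at rest (up), 0.005 m fully down on its stop. About 3 N start it, about 11 N hold it fully down (the block's weight helps); it springs back when let go
- seat_top (a point): Centre of the plate's top (84 x 48 mm), 16 mm above the desk at rest, 11 fully down. Through the plate stands a fixed pin, 12 mm thick, cone tip 7 mm across, on the channel's centre line, at an unknown stand x from 19 to 39 mm. Its tip is 23 mm above the desk, 0.5 below the ledge: the block slides over it and, once the bore meets it, can drop 7.5 mm onto the plate; nowhere else
- lens_tin: Bystander: round tin, 40 mm diameter, 18 mm high; origin centre of the underside. Leave alone
- loupe: Bystander: black round stand magnifier, 36 mm diameter, 26 mm high; origin centre of the underside. Leave alone
- drop_bottle: Bystander: white drop bottle, 27 mm diameter, 68 mm high; origin centre of the underside. Leave alone
There are look-alikes about, which are no part of the job. What is shaped like the test_block but green or turquoise is not meant.

How it is judged:
By the outcome, as a careful person would: the job done as asked, in the order asked, and still so for the second after the job is handed in, while the arm keeps its last pose, push and grip.
It also fails if it takes over 64 s, if anything falls off the work surface, if the arm or the gripper's body presses on something with over 40 N, if the wrist force passes 120 N, or if a joint passes its speed limit or range.

## Working session

There is one attempt and no reset: what is moved stays moved. The work goes in short steps, Python scripts to look and compute and a shell command to move; the robot and the scene stay as the last step left them, time stands still between calls to the robot, and variables do not carry over. Pictures are saved under pics/ and viewed, at most 10 in all, crops included, and the job is handed in when it is done.

```bash
mkdir -p pics; cat > h.py <<'E'
import numpy as np, cv2
from workcell import env
from scipy.spatial.transform import Rotation as R
def Rq(q): return R.from_quat([q[1],q[2],q[3],q[0]]).as_matrix()
def camT(name,s=None):
    c=env.calibration(name)
    if name!="wrist": return np.array(c["K"]),np.array(c["T"])
    s=s or env.get_state(); T=np.eye(4); T[:3,:3]=Rq(s["orientation"]); T[:3,3]=s["tcp_pos"]
    return np.array(c["K"]),T@np.array(c["tool_from_camera"])
def unproj(K,T,px,z):
    d=T[:3,:3]@np.linalg.solve(K,[px[0],px[1],1.]); o=T[:3,3]
    return o+d*(z-o[2])/d[2]
def proj(K,T,p):
    c=T[:3,:3].T@(np.array(p,float)-T[:3,3]); u=K@c; return u[:2]/u[2]
def snap(name,fn):
    s=env.get_state(); im=env.read_camera(name); cv2.imwrite("pics/"+fn,im[:,:,::-1]); return im,camT(name,s)
E
python3 - <<'E'
from h import *
s=env.get_state(); print({k:np.round(s[k],3) for k in ("clock","tcp_pos","orientation","finger_gap","wrist_force")})
H={"test_block":.03,"stand":.02,"seat":.016,"lens_tin":.01,"loupe":.015,"drop_bottle":.035}
for n in ("scene","side","wrist"):
    im,(K,T)=snap(n,n+"0.png"); print(n,np.round(T[:3,3],3),K[0,0])
    for l,h in H.items():
        for r in env.recognise(n,l)[:4]:
            print(n,l,round(r["score"],2),np.round(r["centre"]),np.round(unproj(K,T,r["centre"],h),3))
E
```

```text
{'clock': np.float64(0.0), 'tcp_pos': array([0.168, 0.549, 0.247]), 'orientation': array([-0.   ,  0.148,  0.989, -0.001]), 'finger_gap': np.float64(0.085), 'wrist_force': array([ 0.332, -0.237, -0.515])}
scene [ 0.016 -0.657  0.473] 492.67017029872716
scene test_block 0.94 [336. 290.] [ 0.464 -0.204  0.03 ]
scene test_block 0.79 [316. 234.] [ 0.565 -0.043  0.03 ]
scene test_block 0.71 [258. 241.] [0.466 0.008 0.03 ]
scene stand 0.62 [239. 212.] [0.518 0.149 0.02 ]
scene seat 0.61 [251. 207.] [0.558 0.162 0.016]
scene lens_tin 0.9 [389. 346.] [ 0.445 -0.329  0.01 ]
scene loupe 0.78 [296. 264.] [ 0.482 -0.084  0.015]
scene loupe 0.44 [335. 287.] [ 0.484 -0.18   0.015]
scene drop_bottle 0.92 [387. 241.] [ 0.637 -0.157  0.035]
side [0.288 0.729 0.566] 438.59452593844463
side test_block 0.87 [368. 228.] [ 0.464 -0.197  0.03 ]
side test_block 0.87 [342. 274.] [0.469 0.008 0.03 ]
side test_block 0.59 [301. 252.] [ 0.58  -0.038  0.03 ]
side stand 0.65 [288. 320.] [0.525 0.168 0.02 ]
side seat 0.64 [279. 307.] [0.557 0.136 0.016]
side lens_tin 0.52 [385. 212.] [ 0.446 -0.335  0.01 ]
side drop_bottle 0.72 [287. 226.] [ 0.649 -0.128  0.035]
wrist [0.102 0.57  0.373] 356.91782521821517
```

View pics/scene0.png

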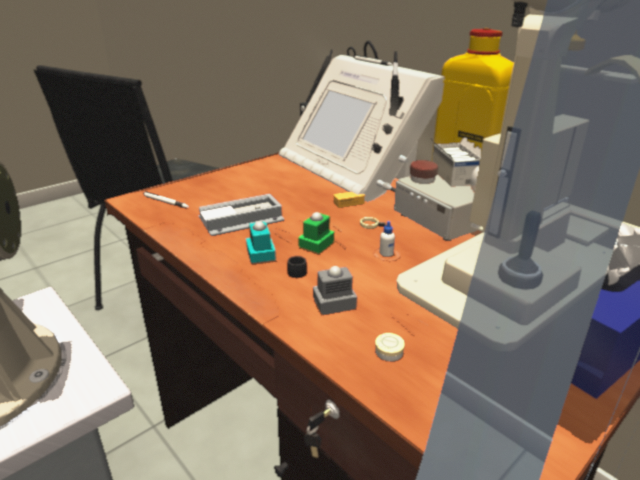

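View pics/side0.png

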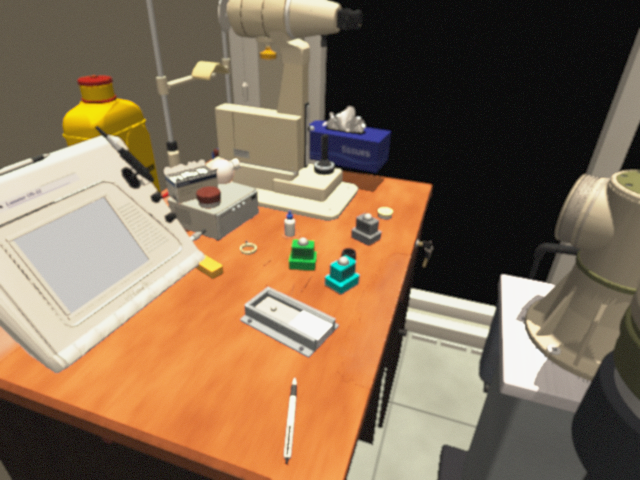

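Candidates in the scene view are grey (336,290), green (316,234) and turquoise (258,241). By the description the grey one is meant, at about (0.464,-0.20). The stand is at (240,212), with its pale ledge on the robot's left side. Next I move over the middle for a close wrist view.

```bash
python3 -m pendant '[[1,-0.04,-0.037,0,0],[1,-0.04,-0.037,0,0],[1,-0.04,-0.037,0,0],[1,-0.04,-0.037,0,0],[1,-0.04,-0.037,0,0],[1,-0.04,-0.037,0,0],[1,-0.04,-0.037,0,0],[1,-0.04,-0.037,0,0]]' && python3 -m pendant '[[1,-0.04,-0.037,0,0],[1,-0.04,-0.037,0,0],[1,0,0,0,0],[1,0,0,0,0]]'
python3 - <<'E'
from h import *
im,(K,T)=snap("wrist","w1.png"); print(np.round(T,3),K)
for l,h in {"test_block":.03,"stand":.02,"seat":.016}.items():
    for r in env.recognise("wrist",l)[:4]: print(l,round(r["score"],2),np.round(r["centre"]),np.round(unproj(K,T,r["centre"],h),3))
Ks,Ts=camT("side")
for p in ((60,365),(195,262)): print(unproj(Ks,Ts,p,0))
E
```

```text
clock: 2.05
tcp_pos: [0.3885, 0.1713, 0.2486]
orientation: [0.001, 0.148, 0.989, 0.0]
wrist_force: [0.3, 0.9, 0.3]
finger_gap: 0.0856
grip_force: 0.0
clock: 2.55
tcp_pos: [0.4422, 0.0786, 0.2482]
orientation: [-0.0, 0.149, 0.989, 0.0]
wrist_force: [-0.5, -0.2, -0.4]
finger_gap: 0.0855
grip_force: 0.0
[[ 0.295  0.919  0.262  0.376]
 [ 0.955 -0.284 -0.08   0.099]
 [ 0.001  0.274 -0.962  0.373]
 [ 0.     0.     0.     1.   ]] [[356.91782522   0.         320.82285015]
 [  0.         356.91782522 239.36983787]
 [  0.           0.           1.        ]]
test_block 0.78 [ 79. 306.] [ 0.464 -0.195  0.03 ]
test_block 0.76 [261. 253.] [0.465 0.008 0.03 ]
test_block 0.73 [262. 352.] [ 0.572 -0.03   0.03 ]
stand 0.95 [408. 253.] [0.513 0.152 0.02 ]
seat 0.59 [412. 286.] [0.552 0.148 0.016]
[0.84653922 0.38219929 0.        ]
[0.80399497 0.04268095 0.        ]
```

View pics/w1.png

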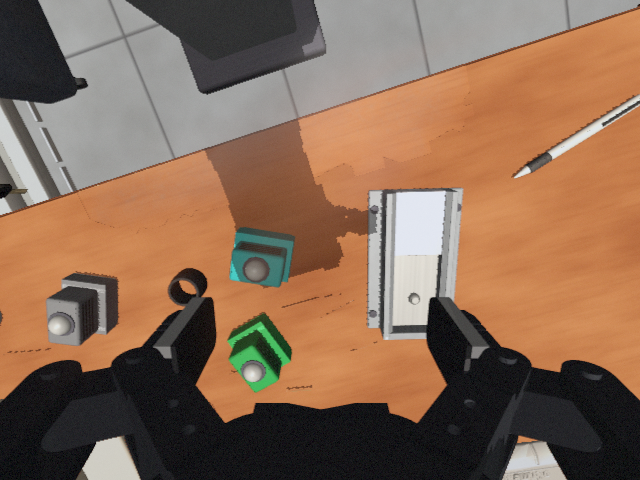

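The wrist view shows the grey block at (80,308), turquoise at (262,257) and green at (258,355). The stand's pale ledge is at (419,222), its pocket below that, and the pin at (414,299). I'll measure the stand here and then go above the grey block.

```bash
python3 - <<'E'
from h import *
K,T=camT("wrist"); im=cv2.imread("pics/w1.png").astype(int)
b,g,r=im[:,:,0],im[:,:,1],im[:,:,2]
m=((b>g+3)&(b>205)); m[:, :380]=0; m[:,470:]=0; m[:180]=0; m[270:]=0
n,lab,st,c=cv2.connectedComponentsWithStats(m.astype(np.uint8)); i=1+st[1:,4].argmax(); print(st[i],im[222,419],im[290,430])
ys,xs=np.where(lab==i); P=np.array([unproj(K,T,(x,y),.0235)[:2] for x,y in zip(xs,ys)])
rc=cv2.minAreaRect((P*1000).astype(np.float32)); print(rc); print(np.round(cv2.boxPoints(rc),1))
print("pin",unproj(K,T,(414,298),.023))
# stand outer corners
for p in ((368,190),(463,188)): print(unproj(K,T,p,.0305), unproj(K,T,p,.0))
E
```

```text
[ 395  191   51   65 2971] [240 230 226] [207 216 219]
((484.010009765625, 170.0985107421875), (48.056884765625, 64.98289489746094), 74.53563690185547)
[[446.3 155.6]
 [508.9 138.3]
 [521.7 184.6]
 [459.1 201.9]]
pin [0.56244342 0.14718467 0.023     ]
[0.43484833 0.12922228 0.0305    ] [0.4401572  0.13184343 0.        ]
[0.45964329 0.21690767 0.0305    ] [0.46715838 0.22733094 0.        ]
```

```bash
python3 -m pendant '[[1,0,-0.05,0,0],[1,0,-0.05,0,0],[1,0,-0.05,0,0],[1,0.015,-0.05,0,0],[1,0.03,-0.05,0,0],[1,0.03,-0.015,0,0],[1,0,0,0,0],[1,0,0,0,0]]'
python3 - <<'E'
from h import *
im,(K,T)=snap("wrist","w2.png")
for l,h in {"test_block":.03,"loupe":.013,"lens_tin":.01,"drop_bottle":.03}.items():
    for r in env.recognise("wrist",l)[:4]: print(l,round(r["score"],2),np.round(r["centre"]),np.round(unproj(K,T,r["centre"],h),3))
E
```

```text
clock: 3.75
tcp_pos: [0.2937, -0.1524, 0.2486]
orientation: [0.001, 0.148, 0.989, -0.0]
wrist_force: [0.5, 0.5, -0.3]
finger_gap: 0.0857
grip_force: 0.0
test_block 0.8 [325. 364.] [ 0.459 -0.199  0.03 ]
test_block 0.61 [513. 320.] [0.467 0.009 0.03 ]
loupe 0.72 [216. 374.] [ 0.447 -0.329  0.013]
loupe 0.7 [417. 346.] [ 0.48  -0.094  0.013]
loupe 0.17 [329. 364.] [ 0.473 -0.198  0.013]
lens_tin 0.84 [217. 373.] [ 0.448 -0.329  0.01 ]
```

View pics/w2.png

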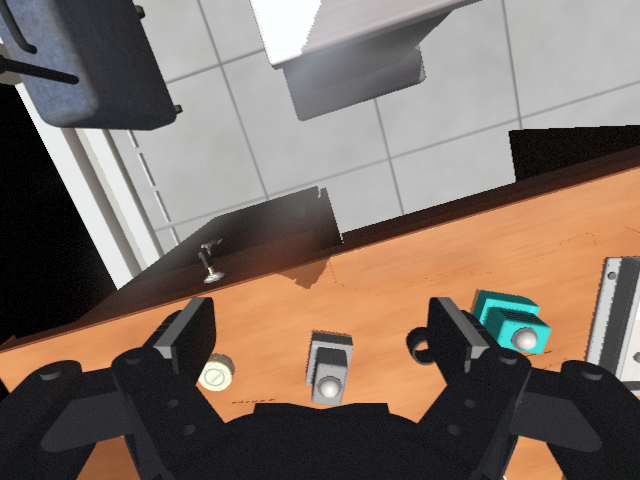

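I moved the wrong way along tool x, since tool +x points toward the robot. The grey block is at (330,368) with the tin to its left at (217,373) and the magnifier to its right at (420,345). I'll move forward over it and lower a little for the close crop.

```bash
python3 -m pendant '[[1,-0.045,0,0.01,0],[1,-0.045,0,0.02,0],[1,-0.04,0,0.02,0],[1,0,0,0,0],[1,0,0,0,0]]'
python3 - <<'E'
from h import *
im,(K,T)=snap("wrist","w3.png")
for r in env.recognise("wrist","test_block")[:2]: print(round(r["score"],2),np.round(r["centre"]),np.round(unproj(K,T,r["centre"],.03),3))
c=np.round(env.recognise("wrist","test_block")[0]["centre"]).astype(int)
x0=max(c[0]-80,0);y0=max(c[1]-70,0); print(x0,y0)
cv2.imwrite("pics/w3c.png",cv2.resize(im[y0:y0+140,x0:x0+160,::-1],None,fx=4,fy=4,interpolation=cv2.INTER_CUBIC))
E
```

```text
clock: 4.62
tcp_pos: [0.417, -0.1901, 0.1979]
orientation: [-0.001, 0.148, 0.989, 0.0]
wrist_force: [-0.0, -0.3, -0.2]
finger_gap: 0.0854
grip_force: 0.0
0.77 [532. 329.] [ 0.568 -0.033  0.03 ]
0.58 [328. 277.] [ 0.464 -0.198  0.03 ]
452 259
```

View pics/w3c.png

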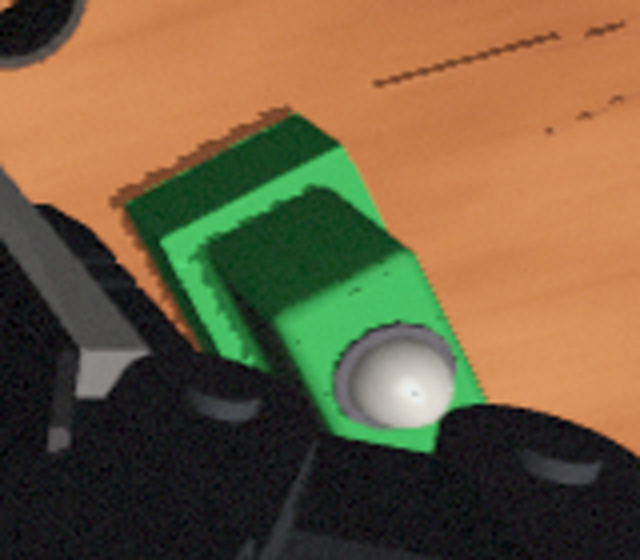

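That crop is the green look-alike, which the network ranked first. The grey block is at (328,277), so I'll crop there instead.

```bash
python3 - <<'E'
import cv2
im=cv2.imread("pics/w3.png"); cv2.imwrite("pics/w3d.png",cv2.resize(im[207:347,248:408],None,fx=4,fy=4,interpolation=cv2.INTER_CUBIC))
E
```

```text
(no output)
```

View pics/w3d.png

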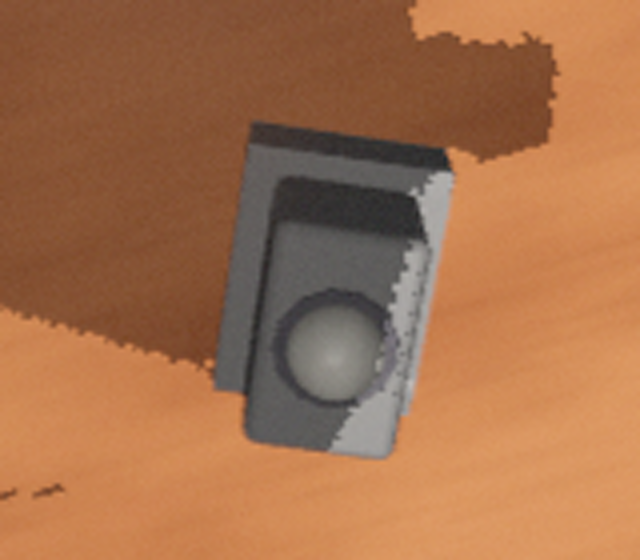

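This is the grey block with the steel ball. The neck-top corners in the crop are about (278,222), (428,242), (392,460) and (243,442), and its long axis runs nearly along tool x.

```bash
python3 - <<'E'
from h import *
K,T=camT("wrist"); s=env.get_state(); Rt=Rq(s["orientation"])
for z,cs in ((.058,[(276,222),(430,242),(393,461),(242,443)]),(.024,[(246,145),(454,173),(412,412),(214,388)])):
    P=np.array([unproj(K,T,(248+x/4,207+y/4),z) for x,y in cs]); c=P.mean(0)
    e=(P[0]-P[3])+(P[1]-P[2]); f=(P[1]-P[0])+(P[2]-P[3])
    t=lambda v:Rt.T@v
    print(z,np.round(c,4),"len",np.round([np.linalg.norm(e)/2,np.linalg.norm(f)/2],4),"axis yaw world",np.degrees(np.arctan2(e[1],e[0]))%180,
      "in tool: long",np.round(np.degrees(np.arctan2(t(e)[1],t(e)[0])),1),"short",np.round(np.degrees(np.arctan2(t(f)[1],t(f)[0])),1),"shift tool",np.round(t(c-s["tcp_pos"]),4))
p=unproj(K,T,(248+335/4,207+352/4),.063);print("ball",p)
E
```

```text
0.058 [ 0.4687 -0.1975  0.058 ] len [0.0488 0.0312] axis yaw world 154.9022395958975 in tool: long 8.0 short 97.8 shift tool [-0.0514  0.0086  0.141 ]
0.024 [ 0.469  -0.1974  0.024 ] len [0.0588 0.0462] axis yaw world 155.15822904363264 in tool: long 7.8 short 97.9 shift tool [-0.0517  0.0088  0.175 ]
ball [ 0.4679901  -0.19747832  0.063     ]
```

```bash
python3 -m pendant '[[1,-0.026,0.0045,0,0],[1,-0.0257,0.0043,0,0],[1,0,0,0,0.138],[1,0,0,0.04,0],[1,0,0,0.04,0],[1,0,0,0.035,0],[1,0,0,0.02,0],[1,0,0,0.01,0]]' && python3 -m pendant '[[1,0,0,0.005,0],[1,0,0,0,0],[1,0,0,0,0]]'
python3 - <<'E'
from h import *
s=env.get_state(); print(s["tcp_pos"],np.degrees(np.arctan2(Rq(s["orientation"])[1,0],Rq(s["orientation"])[0,0])))
E
```

```text
clock: 5.78
tcp_pos: [0.4686, -0.1974, 0.053]
orientation: [-0.0, 0.216, 0.976, 0.0]
wrist_force: [0.2, 0.0, -0.3]
finger_gap: 0.0853
grip_force: 0.0
clock: 6.15
tcp_pos: [0.47, -0.1979, 0.0492]
orientation: [0.001, 0.216, 0.976, -0.0]
wrist_force: [-0.3, 0.1, -0.9]
finger_gap: 0.0856
grip_force: 0.0
[ 0.47001046 -0.19794631  0.04917091] 155.02818869554042
```

```bash
python3 -m pendant '[[-1,0,0,0,0],[-1,0,0,0,0],[-1,0,0,0,0],[-1,0,0,0,0],[-1,0,0,0,0],[-1,0,0,0,0],[-1,0,0,0,0],[-1,0,0,0,0]]' 70 && python3 -m pendant '[[-1,0,0,-0.01,0],[-1,0,0,-0.03,0],[-1,0,0,-0.03,0],[-1,0,0,0,0],[-1,0,0,0,0]]'
python3 - <<'E'
from h import *
im,(K,T)=snap("wrist","w4.png")
E
```

```text
clock: 7.15
tcp_pos: [0.4697, -0.1977, 0.0486]
orientation: [0.0, 0.216, 0.976, -0.0]
wrist_force: [0.9, 0.6, 5.4]
finger_gap: 0.031
grip_force: 70.3
clock: 7.78
tcp_pos: [0.4688, -0.1972, 0.1174]
orientation: [-0.001, 0.216, 0.976, 0.0]
wrist_force: [-0.1, 0.3, -2.1]
finger_gap: 0.031
grip_force: 69.6
```

View pics/w4.png

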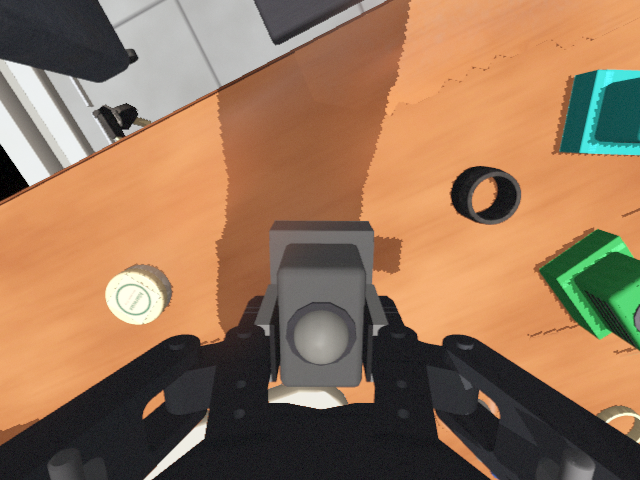

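The block is held square and the tin and magnifier are untouched. Next I lift, align with the stand (-0.166 rad), and carry the block to just behind the ledge, where the camera sees the ledge from straight above.

```bash
python3 -m pendant '[[-1,0,0,-0.03,0],[-1,0,0,-0.03,0],[-1,0,0,0,-0.166],[-1,0.0035,0.025,0,0],[-1,0,0.045,0,0],[-1,0,0.05,0,0],[-1,0,0.05,0,0],[-1,0,0.05,0,0]]' && python3 -m pendant '[[-1,0,0.05,0,0],[-1,0,0.05,0,0],[-1,0,0.038,0,0],[-1,0,0,0.02,0],[-1,0,0,0,0],[-1,0,0,0,0],[-1,0,0,0,0]]'
python3 - <<'E'
from h import *
im,(K,T)=snap("wrist","w5.png"); im=im[:,:,::-1].astype(int)
s=env.get_state(); t=Rq(s["orientation"])[:,0]; print(s["tcp_pos"],np.degrees(np.arctan2(t[1],t[0])))
b,g,r=im[:,:,0],im[:,:,1],im[:,:,2]
m=((b>g+3)&(b>190))
n,lab,st,c=cv2.connectedComponentsWithStats(m.astype(np.uint8)); i=1+st[1:,4].argmax(); print(st[i])
ys,xs=np.where(lab==i); P=np.array([unproj(K,T,(x,y),.0235)[:2] for x,y in zip(xs,ys)])
rc=cv2.minAreaRect((P*1000).astype(np.float32)); print(rc); print(np.round(cv2.boxPoints(rc),1))
print("pred ledge px",proj(K,T,(.484,.17,.0235)))
E
```

```text
clock: 8.82
tcp_pos: [0.524, 0.017, 0.1767]
orientation: [-0.001, 0.135, 0.991, -0.0]
wrist_force: [1.7, -0.7, -0.7]
finger_gap: 0.0306
grip_force: 69.8
clock: 9.7
tcp_pos: [0.5617, 0.1478, 0.1588]
orientation: [0.0, 0.135, 0.991, 0.0]
wrist_force: [-0.1, -0.1, -2.3]
finger_gap: 0.0308
grip_force: 69.9
[0.56180894 0.1478707  0.15890802] 164.48488539754672
[ 276   71   87  128 4730]
((494.3003845214844, 166.18368530273438), (57.917388916015625, 87.3090591430664), 77.24710845947266)
[[445.3 147.6]
 [530.5 128.3]
 [543.3 184.8]
 [458.1 204.1]]
pred ledge px [321.84150967 120.79867637]
```

View pics/w5.png

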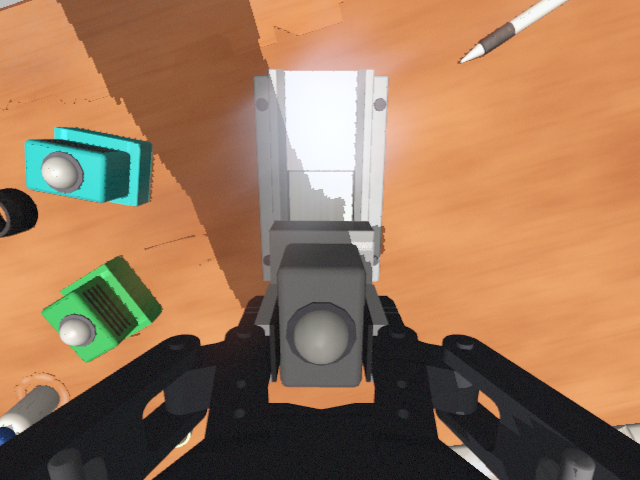

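The view from above shows the ledge between columns ~284 and ~357, its boundary with the plate at row 170, and the stand upright in the image. I'll check centring with edge profiles.

```bash
python3 - <<'E'
from h import *
K,T=camT("wrist"); s=env.get_state(); im=cv2.cvtColor(cv2.imread("pics/w5.png"),cv2.COLOR_BGR2GRAY).astype(float)
R_=Rq(s["orientation"]); p0=np.array(s["tcp_pos"])
for a,b in ((85,100),(110,125),(125,140),(150,165)):
    p=cv2.GaussianBlur(im[a:b].mean(0)[None],(5,1),0)[0]; g=np.gradient(p)
    idx=[i for i in range(245,400) if abs(g[i])>4 and abs(g[i])==abs(g[i-2:i+3]).max()]
    print((a+b)/2,[(i,round(g[i])) for i in idx])
def tl(px,z): return np.round((R_.T@(unproj(K,T,px,z)-p0))[:2]*1000,1)
for row in (90,160): print(row,[ (c,tl((c,row),.0235)) for c in (284,357)],[ (c,tl((c,row),.0305)) for c in (279,283,364,373)])
p=im[:,295:345].mean(1); print("rows",[(i,round(np.gradient(p)[i])) for i in range(60,220) if abs(np.gradient(p)[i])>4])
print("ledge front/back",tl((321,70),.0235),tl((321,170),.0235), "block flange fr corners", )
E
```

```text
92.5 [(254, 10), (273, 10), (285, 17), (356, -14), (365, 14), (371, -5), (386, -16)]
117.5 [(255, 6), (285, 17), (355, -16), (364, 13), (370, -5), (373, 4), (385, -12)]
132.5 [(256, 6), (286, 20), (355, -15), (364, 12), (370, -5), (384, -10)]
157.5 [(257, 6), (286, 12), (296, 7), (301, 5), (355, -14), (363, 11), (369, -4), (383, -11)]
90 [(284, array([100.7, -25.1])), (357, array([100.7,  24.4]))] [(279, array([ 99.9, -27.7])), (283, array([ 99.9, -25. ])), (364, array([99.8, 28.3])), (373, array([99.8, 34.3]))]
160 [(284, array([ 54.4, -26.4])), (357, array([54.3, 25.6]))] [(279, array([ 54.8, -29.2])), (283, array([ 54.8, -26.4])), (364, array([54.7, 29.8])), (373, array([54.7, 36. ]))]
rows [(69, 7), (70, 28), (71, 23), (169, -15), (170, -18), (171, 14), (172, 17), (188, -5), (189, -6), (196, -5), (197, -7), (198, -9), (199, -5), (219, -7)]
ledge front/back [113.1   0. ] [47.3 -0. ] block flange fr corners
```

The stand's centre line lies at tool y ≈ 0, aligned, and the ledge centre is 80 mm ahead along tool +x. I'll move over it and descend.

```bash
python3 -m pendant '[[-1,0.04,0,0,0],[-1,0.04,0,0,0],[-1,0,0,0.03,0],[-1,0,0,0.03,0],[-1,0,0,0.015,0],[-1,0,0,0.006,0],[-1,0,0,0,0],[-1,0,0,0,0]]' && python3 -m pendant '[[-1,0,0,0.002,0],[-1,0,0,0.001,0],[-1,0,0,0,0],[-1,0,0,0,0]]'
python3 - <<'E'
from h import *
s=env.get_state(); print(s["tcp_pos"],s["wrist_force"],s["ft_torque"])
snap("side","s6.png");
a=cv2.imread("pics/s6.png")[220:400,200:400]; cv2.imwrite("pics/s6c.png",cv2.resize(a,None,fx=3,fy=3))
E
```

```text
clock: 10.75
tcp_pos: [0.4852, 0.1698, 0.0782]
orientation: [0.001, 0.135, 0.991, 0.0]
wrist_force: [-0.0, 0.5, -2.5]
finger_gap: 0.0312
grip_force: 69.9
clock: 11.25
tcp_pos: [0.4843, 0.1697, 0.0743]
orientation: [-0.0, 0.134, 0.991, 0.0]
wrist_force: [-0.1, 0.1, -2.3]
finger_gap: 0.0308
grip_force: 69.9
[0.48433322 0.16974121 0.07431512] [-0.07726841  0.10796875 -2.33386164] [ 0.023175   -0.04276841 -0.01373541]
```

View pics/s6c.png

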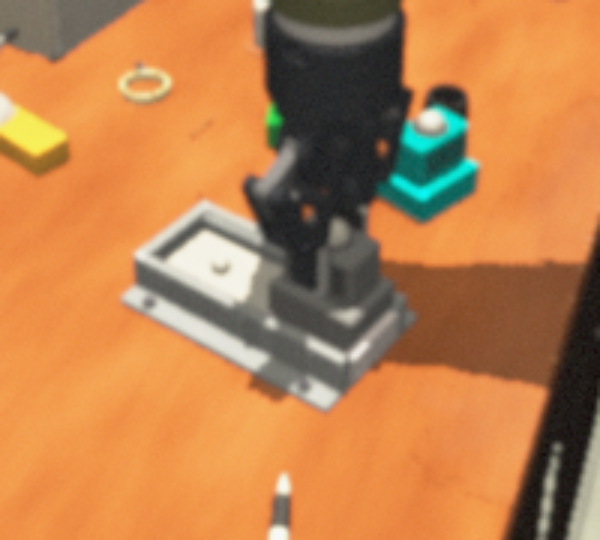

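The block sits between the rails just above the ledge, and the pin shows ahead at (220,266) in the crop. I'll creep down to contact.

```bash
python3 -m pendant '[[-1,0,0,0.001,0],[-1,0,0,0,0],[-1,0,0,0,0]]' ; python3 -m pendant '[[-1,0,0,0.001,0],[-1,0,0,0,0],[-1,0,0,0,0]]'
```

```text
clock: 11.68
tcp_pos: [0.4843, 0.1697, 0.0733]
orientation: [-0.0, 0.134, 0.991, 0.0]
wrist_force: [-0.2, -0.5, -1.2]
finger_gap: 0.0312
grip_force: 69.9
clock: 12.05
tcp_pos: [0.4843, 0.1697, 0.0723]
orientation: [-0.0, 0.134, 0.991, 0.0]
wrist_force: [-0.3, 0.2, -1.2]
finger_gap: 0.0311
grip_force: 69.9
```

```bash
python3 -m pendant '[[-1,0,0,0.0005,0],[-1,0,0,0,0],[-1,0,0,0,0]]' ; python3 -m pendant '[[-1,0,0,0.0005,0],[-1,0,0,0,0],[-1,0,0,0,0]]'
```

```text
clock: 12.42
tcp_pos: [0.4844, 0.1698, 0.0721]
orientation: [0.0, 0.134, 0.991, 0.0]
wrist_force: [-2.0, -0.1, 3.0]
finger_gap: 0.0311
grip_force: 70.4
clock: 12.8
tcp_pos: [0.4845, 0.1698, 0.0721]
orientation: [0.0, 0.134, 0.991, 0.0]
wrist_force: [-1.4, -0.3, 7.3]
finger_gap: 0.0307
grip_force: 71.2
```

Contact on the ledge is at TCP z 0.0721. I'll ease the push and slide back along the rails.

```bash
python3 -m pendant '[[-1,0,0,-0.0005,0],[-1,-0.005,0,0,0],[-1,-0.008,0,0,0],[-1,-0.008,0,0,0],[-1,-0.008,0,0,0],[-1,-0.006,0,0,0],[-1,0,0,0,0]]'; python3 -m pendant '[[-1,-0.005,0,0,0],[-1,-0.008,0,0,0],[-1,-0.008,0,0,0],[-1,-0.006,0,0,0],[-1,0,0,0,0],[-1,0,0,0,0]]'
```

```text
clock: 13.68
tcp_pos: [0.5189, 0.1604, 0.0721]
orientation: [0.001, 0.135, 0.991, 0.0]
wrist_force: [0.4, 0.3, 4.4]
finger_gap: 0.0307
grip_force: 70.7
clock: 14.42
tcp_pos: [0.5443, 0.1531, 0.0716]
orientation: [0.0, 0.135, 0.991, -0.0]
wrist_force: [-0.2, -0.4, -0.6]
finger_gap: 0.031
grip_force: 70.1
```

```bash
python3 -m pendant '[[-1,-0.004,0,0,0],[-1,-0.005,0,0,0],[-1,-0.004,0,0,0],[-1,0,0,0,0],[-1,0,0,0,0]]'; python3 -m pendant '[[-1,-0.002,0,0.0005,0],[-1,0,0,0,0],[-1,0,0,0,0]]';  python3 -m pendant '[[-1,-0.002,0,0.0005,0],[-1,0,0,0,0],[-1,0,0,0,0]]'
```

```text
clock: 15.05
tcp_pos: [0.5566, 0.1496, 0.0716]
orientation: [-0.0, 0.135, 0.991, -0.0]
wrist_force: [0.2, -0.2, -2.1]
finger_gap: 0.0306
grip_force: 70.0
clock: 15.42
tcp_pos: [0.5585, 0.1493, 0.0715]
orientation: [0.0, 0.134, 0.991, 0.0]
wrist_force: [-1.7, -0.1, 2.8]
finger_gap: 0.0306
grip_force: 70.4
clock: 15.8
tcp_pos: [0.5605, 0.1488, 0.0713]
orientation: [0.0, 0.134, 0.991, 0.0]
wrist_force: [-3.6, 0.3, 4.7]
finger_gap: 0.0309
grip_force: 70.9
```

```bash
python3 -m pendant '[[-1,-0.002,0,0,0],[-1,0,0,0,0],[-1,0,0,0,0]]';  python3 -m pendant '[[-1,-0.001,0,0.001,0],[-1,0,0,0,0],[-1,0,0,0,0]]'
```

```text
clock: 16.18
tcp_pos: [0.5629, 0.148, 0.0706]
orientation: [0.0, 0.135, 0.991, -0.0]
wrist_force: [0.7, 0.5, -0.8]
finger_gap: 0.0308
grip_force: 70.1
clock: 16.55
tcp_pos: [0.5637, 0.1478, 0.0698]
orientation: [0.0, 0.135, 0.991, -0.0]
wrist_force: [1.0, -0.7, -2.6]
finger_gap: 0.031
grip_force: 70.1
```

The contact force vanished and z is falling, so the bore has met the pin. I'll lower in steps and watch the side forces.

```bash
python3 -m pendant '[[-1,0,0,0.002,0],[-1,0,0,0,0],[-1,0,0,0,0]]';  python3 -m pendant '[[-1,0,0,0.002,0],[-1,0,0,0,0],[-1,0,0,0,0]]'
```

```text
clock: 16.92
tcp_pos: [0.5644, 0.1476, 0.0681]
orientation: [0.001, 0.135, 0.991, -0.0]
wrist_force: [5.4, -1.9, -0.2]
finger_gap: 0.0308
grip_force: 70.1
clock: 17.3
tcp_pos: [0.5646, 0.1475, 0.0661]
orientation: [0.001, 0.135, 0.991, -0.0]
wrist_force: [5.8, -3.4, -1.7]
finger_gap: 0.0306
grip_force: 70.1
```

```bash
python3 -m pendant '[[-1,-0.0015,-0.0003,0,0],[-1,0,0,0.001,0],[-1,0,0,0,0],[-1,0,0,0,0]]'; python3 -m pendant '[[-1,0,0,0.001,0],[-1,0,0,0,0],[-1,0,0,0,0]]'
```

```text
clock: 17.8
tcp_pos: [0.5648, 0.1472, 0.0647]
orientation: [0.0, 0.134, 0.991, 0.0]
wrist_force: [4.3, -1.0, -1.1]
finger_gap: 0.0307
grip_force: 70.2
clock: 18.18
tcp_pos: [0.5649, 0.1472, 0.0641]
orientation: [0.0, 0.134, 0.991, 0.0]
wrist_force: [3.8, -1.3, 4.1]
finger_gap: 0.0306
grip_force: 70.6
```

```bash
python3 -m pendant '[[-1,-0.001,0,0,0],[-1,0,0,0,0],[-1,0,0,0,0]]'; python3 -m pendant '[[-1,0,0,0.002,0],[-1,0,0,0,0],[-1,0,0,0,0],[-1,0,0,0,0]]'
```

```text
clock: 18.55
tcp_pos: [0.5651, 0.1471, 0.0636]
orientation: [-0.001, 0.134, 0.991, 0.0]
wrist_force: [-0.0, -0.1, 3.9]
finger_gap: 0.0309
grip_force: 70.6
clock: 19.05
tcp_pos: [0.5651, 0.1471, 0.0616]
orientation: [-0.001, 0.134, 0.991, 0.0]
wrist_force: [-1.9, -0.1, 4.6]
finger_gap: 0.0309
grip_force: 70.9
```

```bash
python3 -m pendant '[[-1,0,0,0.002,0],[-1,0,0,0,0],[-1,0,0,0,0],[-1,0,0,0,0]]'; python3 -m pendant '[[-1,0,0,0.001,0],[-1,0,0,0,0],[-1,0,0,0,0],[-1,0,0,0,0]]'
```

```text
clock: 19.55
tcp_pos: [0.5652, 0.1471, 0.06]
orientation: [-0.0, 0.134, 0.991, 0.0]
wrist_force: [-1.8, 0.5, 7.4]
finger_gap: 0.0306
grip_force: 71.2
clock: 20.05
tcp_pos: [0.5652, 0.1471, 0.0596]
orientation: [-0.0, 0.134, 0.991, 0.0]
wrist_force: [-2.2, -0.6, 11.2]
finger_gap: 0.0307
grip_force: 71.7
```

```bash
python3 -m pendant '[[-1,0,0,0.001,0],[-1,0,0,0,0],[-1,0,0,0,0],[-1,0,0,0,0]]'
```

```text
clock: 20.55
tcp_pos: [0.5653, 0.1471, 0.0595]
orientation: [0.0, 0.134, 0.991, 0.0]
wrist_force: [-5.4, -0.8, 16.9]
finger_gap: 0.0308
grip_force: 72.5
```

```bash
python3 -m pendant '[[-1,0.0006,0,0.0007,0],[-1,0,0,0,0],[-1,0,0,0,0],[-1,0,0,0,0],[-1,0,0,0,0],[-1,0,0,0,0]]'
python3 - <<'E'
from h import *
snap("side","s7.png");
a=cv2.imread("pics/s7.png")[220:400,180:400]; cv2.imwrite("pics/s7c.png",cv2.resize(a,None,fx=3,fy=3))
s=env.get_state(); print(s["tcp_pos"],s["wrist_force"])
E
```

```text
clock: 21.3
tcp_pos: [0.5653, 0.1471, 0.0595]
orientation: [0.001, 0.134, 0.991, 0.0]
wrist_force: [-5.0, -1.1, 20.9]
finger_gap: 0.0306
grip_force: 72.9
[0.56527537 0.14710204 0.05947207] [-4.77475598 -1.17850243 20.51176601]
```

View pics/s7c.png

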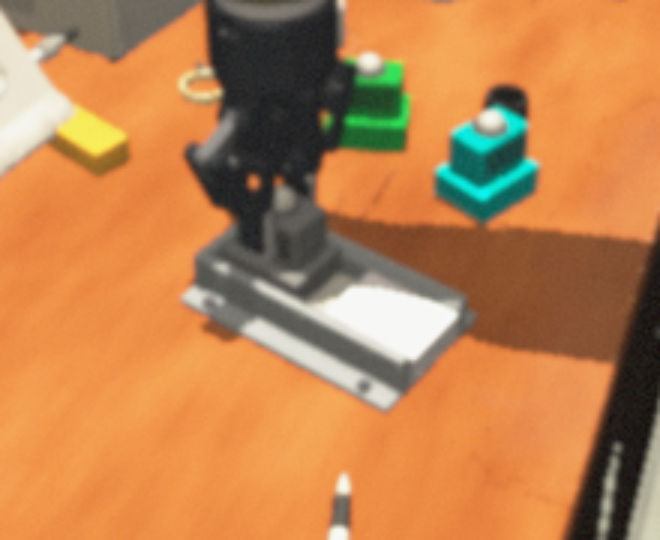

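The block sits in the pocket, low between the rails. TCP z is at the hard stop: it fell 12.6 mm from the ledge, against 12.5 expected, and holds about 20 N without moving further. I'm handing in.

```bash
python3 -c "
from workcell import env
print(env.hand_in())"
```

```text
the job is handed in; nothing more can be done
None
```

The grey test-eye block is on the locating pin, gripped and held with the plate fully down under about 20 N of push; I handed the job in at about 21 s and left everything else on the desk alone.

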